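Move the vial rack on by one turn of the feed's hand wheel

TASK

Move the vial rack on by one step of its feed: push the rack feed's flat hand wheel round by its upright handle, clockwise as seen from above, through exactly one full turn, so that the handle comes to rest just where it stands now. Only push the handle with the fingers - do not grip or force it - then take the hand away, and leave the things standing round the feed where they are.

Things in the scene. Friction and masses are not known exactly. Their poses are not given: they have to be found in the camera images.
- feed: The rack feed, fixed to the worktop: a grey gearbox 84 mm square (foot 104 mm), 59 mm high, with the wheel on top; a bed 84 mm wide runs from it along this body's -y axis to 324 mm from the wheel axis, carrying a blue vial rack (top under 90 mm). Origin: on the worktop under the wheel axis; x points away from the robot, z up.
- wheel_axis (a point): Fixed point on the upright axis of the hand wheel, 116 mm above the worktop, level with the middle of the handle. The wheel is a flat aluminium ring on three spokes, lying level: rim circle 60 mm radius, bar 13 mm thick, rim top 87 mm above the worktop, hub top 92 mm.
- handle_mid (a point): Middle of the wheel's handle: an upright black plastic grip, 23 mm diameter, standing on the rim at the end of one spoke, 60 mm from the wheel axis. Its centre is 116 mm above the worktop, its top 141 mm; the full 23 mm thickness reaches from 104 to 128 mm above the worktop. It is fixed to the wheel and goes round with it.
- wheel (a joint): Angle of the hand wheel in rad, growing clockwise as seen from above; one full turn is 6.283 and moves the carriage with the rack 20 mm away from the gearbox. It starts anywhere from -2 to 2 and nothing stops it at one turn (end stops at -5 and 14). It turns stiffly (about 3 to 5 N at the handle) and stays where it is left.
- tub_caps: Bystander: screw-top tub, 54 mm diameter, 48 mm high, loose beside the feed; origin at the centre of its underside.
- dish_2: Bystander: clear flat dish with lid, 60 mm diameter, 15 mm high, loose beside the feed; origin at the centre of its underside.
- timer: Bystander: small table timer, 62x68x20 mm, loose beside the feed; origin at the centre of its underside.
- filters_c: Bystander: small carton, 55x75x45 mm, loose to the left of the gearbox; origin at the centre of its underside.

How it is judged:
On the way:
1. the fingers push the handle through the far side of its circle, clockwise (distance of handle_mid from where it was at the start of the episode above 0.102 m and value of joint wheel above 0 rad and contact force between the fingers and handle above 0.3 N).
At the end, for the whole second after the job is handed in: The wheel has gone clockwise through one full turn from where it stood (neither none nor two): the handle is within 12 mm of its place at the start (about 11 degrees) and at rest, and the tub, dish, timer and carton are within 20 mm of where they stood (value of joint wheel between 3.5 and 9 rad and distance of handle_mid from where it was at the start of the episode below 0.012 m and velocity of joint wheel between -0.05 and 0.05 rad/s and distance of each of tub_caps, dish_2, timer, filters_c from where it was at the start of the episode below 0.02 m); the robot touches nothing.
It fails at once if the handle is gripped hard or forced (more than 35 N from the fingers) (contact force between the fingers and handle above 35 N).
It fails at once if the tub beside the feed is knocked away or lifted (distance of tub_caps from where it was at the start of the episode above 0.03 m).
It fails at once if the dish beside the feed is knocked away or lifted (distance of dish_2 from where it was at the start of the episode above 0.03 m).
It fails at once if the timer beside the feed is knocked away or lifted (distance of timer from where it was at the start of the episode above 0.03 m).
It fails at once if the carton beside the feed is knocked away or lifted (distance of filters_c from where it was at the start of the episode above 0.03 m).
It also fails if it takes over 58 s, if anything falls off the work surface, if the arm or the gripper's body presses on something with over 40 N, if the wrist force passes 120 N, or if a joint passes its speed limit or range.

ROBOT

A 6-joint arm with a two-finger parallel gripper is mounted at the origin on a cart in front of the work surface, level with it; the furniture and walls round the work are solid. World frame = base frame: x ahead of the robot, y to its left, z up, the work surface at z = 0. Lengths are in m, angles in rad, forces in N, time in s.
With the tool pointing down it reaches from about 0.35 to 0.775 m from the base axis. Payload 5.5 kg.
Tool frame: the origin (TCP) lies midway between the tips of the shut fingers; the grasp point (between the pads) lies 19 mm behind it (env.tcp_to_grasp is the distance from the TCP to the grasp point, in m); z points along the fingers, y is the direction in which the jaws open and shut (so a half turn about z gives the same grasp; the last joint's range is limited). The gripper opens to 85 mm and grips with 20 to 120 N. Pads are 22 mm wide; open, the fingers measure 114 mm over their backs; the gripper's body (76 mm by 85 mm) begins 54 mm behind the grasp point. The pads swing forward as they close: fully open they stand 13 mm farther back than shut.
Start: joints at [1.128, 0.313, 0.046, 1.304, 0, 1.431], TCP at [0.171, 0.549, 0.231] pointing down, gripper open.
Joint ranges: [-2.76, 2.76], [-0.86, 1.69], [-1.03, 1.26], [-2.2, 2.34], [-1.47, 1.5], [-3.14, 3.14]. Speed limits (rad/s): [2.57, 2.57, 3.14, 3.14, 3.14, 3.14].

INTERFACE

Orientations are given as a unit quaternion [w, x, y, z].
In Python, from workcell import get_state, viewer, hand_in, finder, env gives the robot as it stands.
- The arm moves only by the tool arm_command, never from a script. Its argument "motion" is a list of rows, each an object of numbers: "x", "y", "z": the shift along the tool's x, y, z in mm; "rx", "ry", "rz": the turn, a rotation vector about the tool's x, y, z in degrees; "hand": the closure, from -1 (fully open) to 1 (shut). A call has 1 to 10 rows; each row is the pose to reach, as a shift and turn from the pose commanded when the call began, along the tool's axes at that moment; what a row does not reach only later rows make up. A row lasts 1/8 s, in which the tool goes at most 62.5 mm and 10.7 degrees, less where a joint would pass 70% of its speed; a pose out of reach is approached as far as the arm can. A call with a gripper value outside its range is refused whole. The fingers move at their own pace and stop on an object; "force" is the grip in N (left out, the last holds). Time passes only in rows, so rows that repeat a pose let the fingers close. It gives the time, the measured TCP pose, the force and the opening at its end, in the units of the state.
- get_state(): the state, without advancing time (a new reading comes with each control period).
- viewer.read_camera(name): name is "side" or "top"; returns a dict with "image" (480x640x3 uint8, red, green, blue), "z_map" (480x640 float32, m along the optical axis (not along the pixel's ray), 0 where there is no reading), "intrinsics" (3x3 intrinsics, pixels), "k1" (the pictures are not rectified: a ray, as slopes to the right and down, at radius r is drawn at 1 + k1 r^2 times it, then the intrinsics apply), "rvec" (rotation vector, rad) and "tvec" (3), from world to camera coordinates, as OpenCV has them. Camera axes: x right, y down, z forward; pixel columns grow to the right and rows downward; lengths in m; the calibration is good to about 2 mm. A picture is of the moment at which its call begins.
- hand_in(): hands the job in, once; it reports no verdict.
Trained networks look in a picture, given as the dict that the camera call returned (one of the last four; its "shot" number tells which), for a name from the list of things; names that differ only in an ending like _2 or _b are one class to them, and where a whole thing is asked for, a point or a joint stands for the part that bears it (a point fixed in the world has none). Each returns a list of dicts, best first, with "score" (0 to 1); they miss things now and then, are a little off and sometimes report something else, mostly with a low value. They report only what shows in the picture. A call takes as long as a camera call.
- finder.find_in(picture, query): "at" ([column, row] in pixels, amid what is visible of it).
- finder.masks_of(picture, query): "region" (480x640 bool, what is visible of it) and "at" ([column, row] in pixels, amid what is visible of it).
The state is a dict: "clock": time; "joint_pos": joint angles; "qvel": joint speeds; "tau": joint torques, N m; "tcp_pos": TCP position; "orientation": TCP orientation; "wrist_force": force on the tool from outside, world axes, zero at the start; "ft_torque": the same for the moment, N m; "finger_gap": finger opening in m.
Only numpy, scipy, OpenCV 4.12 (cv2) and the standard library are available. Lean on these libraries where they do the work, as an engineer would, in place of code of your own. Each camera call takes 0.05 s, during which the arm holds its last target.

## Working session

There is one attempt and no reset: what is moved stays moved. The work goes in short steps, Python scripts to look and compute and a tool call to move; the robot and the scene stay as the last step left them, time stands still between calls to the robot, and variables do not carry over. Pictures are saved under pics/ and viewed, and the job is handed in when it is done.

Besides the shell and the picture viewer there is one more tool, called after "Request:" in YAML: its name, and indented under it one key for each argument. arm_command: Moves the arm, as the interface text tells. Its arguments: {"type":"object","properties":{"motion":{"type":"array","items":{"type":"object","properties":{"x":{"type":"number"},"y":{"type":"number"},"z":{"type":"number"},"rx":{"type":"number"},"ry":{"type":"number"},"rz":{"type":"number"},"hand":{"type":"number"}}}},"force":{"type":"number"}},"required":["motion"]}

```bash
mkdir -p pics; ls; cat > h.py <<'E'
import numpy as np, cv2
from workcell import get_state, viewer, hand_in, finder, env
def cam(n,save=None):
    p=viewer.read_camera(n)
    if save: cv2.imwrite('pics/'+save+'.png',cv2.cvtColor(p['image'],cv2.COLOR_RGB2BGR))
    return p
def RT(p): return cv2.Rodrigues(np.array(p['rvec'],float))[0],np.array(p['tvec'],float).ravel()
def slopes(p,uv):
    K=np.array(p['intrinsics']);k=np.array([p['k1'],0,0,0],float)
    return cv2.undistortPoints(np.array(uv,float).reshape(-1,1,2),K,k).reshape(-1,2)
def deproj(p,region):
    z=p['z_map']; r,c=np.nonzero(region&(z>0)); 
    s=slopes(p,np.c_[c,r]); d=z[r,c]
    X=np.c_[s*d[:,None],d]; R,t=RT(p)
    return (X-t)@R
def ray_at_z(p,uv,zw):
    s=slopes(p,[uv])[0]; R,t=RT(p); o=-R.T@t; d=R.T@np.array([s[0],s[1],1])
    return o+d*(zw-o[2])/d[2]
def proj(p,X):
    K=np.array(p['intrinsics']);k=np.array([p['k1'],0,0,0],float)
    return cv2.projectPoints(np.array(X,float).reshape(-1,3),np.array(p['rvec'],float),np.array(p['tvec'],float),K,k)[0].reshape(-1,2)
E
python3 - <<'E'
from h import *
for n in ['top','side']:
    p=cam(n,n+'0'); R,t=RT(p); print(n,-R.T@t, p['k1'])
    for q in ['feed','handle_mid','wheel','tub_caps','dish_2','timer','filters_c']:
        m=finder.masks_of(p,q)
        for x in m[:2]:
            P=deproj(p,x['region']); 
            print(q,round(x['score'],2),np.round(x['at']),x['region'].sum(), np.round(np.percentile(P,[2,50,98],axis=0),3).tolist() if len(P) else None)
print(get_state())
E
```

```text
pics
top [4.12904549e-01 7.07105459e-04 9.27370808e-01] -0.06601848158791418
feed 0.89 [333. 284.] 10429 [[0.436, -0.234, 0.007], [0.502, -0.029, 0.06], [0.588, 0.127, 0.091]]
handle_mid 0.67 [244. 240.] 179 [[0.542, 0.117, 0.1], [0.55, 0.125, 0.136], [0.561, 0.136, 0.141]]
wheel 0.59 [280. 257.] 2205 [[0.473, 0.009, 0.067], [0.538, 0.071, 0.085], [0.594, 0.134, 0.139]]
tub_caps 0.81 [375. 336.] 689 [[0.38, -0.131, 0.044], [0.404, -0.107, 0.048], [0.428, -0.084, 0.051]]
dish_2 0.65 [336. 326.] 776 [[0.395, -0.061, 0.011], [0.421, -0.035, 0.014], [0.447, -0.008, 0.018]]
dish_2 0.52 [334. 284.] 10355 [[0.436, -0.235, 0.006], [0.501, -0.031, 0.06], [0.587, 0.126, 0.091]]
timer 0.22 [332. 284.] 10404 [[0.437, -0.235, 0.007], [0.502, -0.03, 0.06], [0.587, 0.127, 0.091]]
filters_c 0.76 [206. 258.] 1336 [[0.507, 0.169, 0.001], [0.535, 0.204, 0.044], [0.566, 0.244, 0.048]]
side [0.34665098 0.66271384 0.63758463] -0.06014796065499128
feed 0.57 [326. 274.] 10111 [[0.44, -0.204, 0.005], [0.508, 0.045, 0.06], [0.588, 0.139, 0.126]]
handle_mid 0.71 [279. 282.] 474 [[0.544, 0.125, 0.087], [0.552, 
[... 603 characters left out ...]
0.044], [0.566, 0.249, 0.047]]
{'clock': 0.8, 'joint_pos': array([1.12840515e+00, 3.13161554e-01, 4.61146137e-02, 1.30359232e+00,
       2.90684179e-05, 1.43120738e+00]), 'qvel': array([ 0.00120024,  0.00199683, -0.00057157,  0.00120406,  0.00180837,
       -0.00143467]), 'tau': array([-8.35436117e-05, -4.80389714e+01,  2.98794186e+01, -5.20270419e-05,
       -7.38301469e-05, -5.88581941e-06]), 'tcp_pos': array([0.17148019, 0.54888976, 0.23135106]), 'orientation': array([8.60765148e-06, 1.50823365e-01, 9.88560725e-01, 7.94002564e-05]), 'wrist_force': array([-0.22496254, -0.24663657, -0.70941041]), 'ft_torque': array([ 0.0128465 , -0.01711557, -0.02387625]), 'finger_gap': 0.08569341622326314}
```

View pics/top0.png

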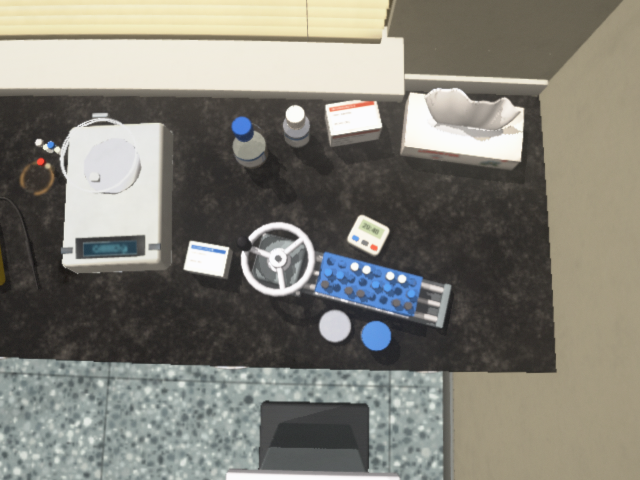

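View pics/side0.png

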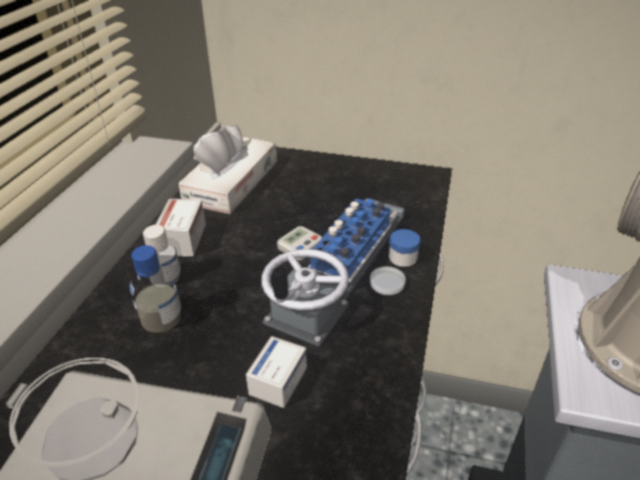

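```bash
python3 - <<'E'
from h import *
from scipy.optimize import least_squares
for n in ['top','side']:
    p=cam(n)
    m=finder.masks_of(p,'wheel')[0]['region']
    m=cv2.dilate(m.astype(np.uint8),np.ones((5,5)))>0
    P=deproj(p,m)
    rim=P[(P[:,2]>.080)&(P[:,2]<.0895)]
    f=least_squares(lambda c: np.hypot(rim[:,0]-c[0],rim[:,1]-c[1])-.06 ,[.54,.07],loss='soft_l1',f_scale=.004)
    r=np.hypot(*(rim[:,:2]-f.x).T); sel=abs(r-.06)<.012
    f=least_squares(lambda c: np.hypot(rim[sel,0]-c[0],rim[sel,1]-c[1])-.06 ,f.x,loss='soft_l1',f_scale=.003)
    print(n,'axis',f.x,len(rim), np.percentile(r,[5,50,95]))
    h=P[(P[:,2]>.1)]
    g=least_squares(lambda c: np.hypot(h[h[:,2]<.128,0]-c[0],h[h[:,2]<.128,1]-c[1])-.0115,[.55,.126])
    top=P[P[:,2]>.137]
    print('handle fit',g.x, (h[:,2]<.128).sum(),'top mean',top.mean(0),len(top))
    gb=P
E
```

```text
top axis [0.53343469 0.07082009] 1966 [0.0114759  0.05673748 0.06465247]
handle fit [0.55326155 0.12838938] 51 top mean [0.55300144 0.12789931 0.13929732] 70
side axis [0.53468011 0.07713474] 2096 [0.01190218 0.05797245 0.06459246]
handle fit [0.55528109 0.12939333] 227 top mean [0.55437019 0.1321144  0.13960225] 95
```

The top view shows the wheel's hub near (278,258) and the black handle at (245,241). The carton is at left (207,258), the dish at (335,326), the tub at (376,335) and the timer at (369,235). The side view agrees. Next I refine the wheel axis and handle and check for tall obstacles.

```bash
python3 - <<'E'
from h import *
from scipy.optimize import least_squares
Ps={}
for n in ['top','side']:
    p=cam(n)
    m=cv2.dilate(finder.masks_of(p,'wheel')[0]['region'].astype(np.uint8),np.ones((5,5)))>0
    P=deproj(p,m)
    h=P[P[:,2]>.1]
    def tor(c,Q): return np.hypot(np.hypot(Q[:,0]-c[0],Q[:,1]-c[1])-.06,Q[:,2]-c[2])-.0065
    Q=P[(P[:,2]>.07)&(P[:,2]<.095)]
    f=least_squares(lambda c:tor(c,Q),[.534,.073,.0805],loss='soft_l1',f_scale=.002)
    print(n,f.x,np.median(abs(f.fun)))
    # hub
    r=np.hypot(*(P[:,:2]-f.x[:2]).T); hub=P[(r<.02)&(P[:,2]>.089)]
    print('hub',hub.mean(0) if len(hub) else None,len(hub))
    # finite obstacles near
    A=deproj(p,np.ones((480,640),bool))
    r=np.hypot(A[:,0]-.534,A[:,1]-.073)
    for a,b in [(.09,.15),(.15,.2),(.2,.28)]:
        s=A[(r>a)&(r<b)]; i=np.argmax(s[:,2]); print('ring',a,b,s[i])
    if n=='top':
        s=A[(A[:,0]>.0)&(A[:,0]<.75)&(A[:,1]>.25)&(A[:,1]<.75)]; s=s[s[:,2]<.2]; print('scale',s[:,2].max())
    # overlay
    im=cv2.cvtColor(p['image'],cv2.COLOR_RGB2BGR); im=cv2.resize(im,None,fx=4,fy=4,interpolation=cv2.INTER_CUBIC)
    t=np.linspace(0,6.283,200)
    for c,col in [((.534,.0735),(0,0,255))]:
        for rr,z in [(.06,.087),(.0665,.0805),(.0535,.0805)]:
            q=proj(p,np.c_[c[0]+rr*np.cos(t),c[1]+rr*np.sin(t),0*t+z]); cv2.polylines(im,[np.int32(q*4+2)],True,col,1)
    for z in (.104,.128):
        q=proj(p,np.c_[.554+.0115*np.cos(t),.129+.0115*np.sin(t),0*t+z]); cv2.polylines(im,[np.int32(q*4+2)],True,(0,255,0),1)
    c=proj(p,[.534,.0735,.1])[0]*4; x,y=np.int32(c); cv2.imwrite(f'pics/ov_{n}.png',im[y-260:y+260,x-300:x+300])
E
```

```text
top [0.53493888 0.07151331 0.07999755] 0.0014047493373005103
hub [0.53343335 0.07125698 0.0908059 ] 57
ring 0.09 0.15 [ 0.49268635 -0.00949707  0.08021398]
ring 0.15 0.2 [ 0.4749076  -0.07648069  0.08106633]
ring 0.2 0.28 [0.8114018  0.06867544 0.17238573]
scale 0.14332787690757615
side [0.53684909 0.07169386 0.08074118] 0.001483363188370306
hub [0.53542895 0.0751669  0.09079359] 67
ring 0.09 0.15 [ 0.52619143 -0.06351786  0.0793481 ]
ring 0.15 0.2 [ 0.47587557 -0.06566083  0.0786038 ]
ring 0.2 0.28 [0.81200145 0.0558362  0.17162849]
```

```bash
python3 -c "
import cv2,numpy as np
a=cv2.imread('pics/ov_top.png');b=cv2.imread('pics/ov_side.png')
cv2.imwrite('pics/ov.png',np.hstack([a[:,100:500],b[:,100:500]]))"
```

```text
(no output)
```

View pics/ov.png

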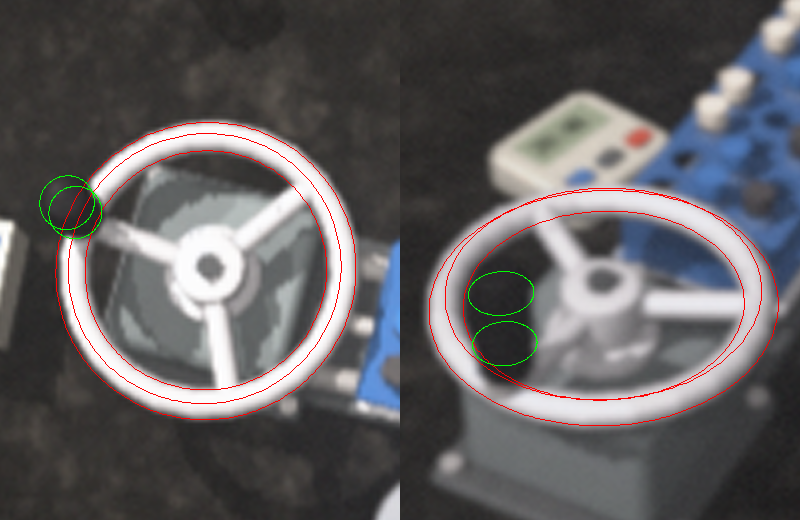

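```bash
cat > plan.py <<'E'
from h import *
import json
C=np.array([.535,.0722])
def rows(cur,targets):
    # cur/targets: (x,y,z,yaw_y deg); tool z down
    x,y,z,w=cur; a=np.radians(w); ty=np.array([np.cos(a),np.sin(a)]); tx=np.array([-np.sin(a),np.cos(a)]) # z down: x = y cross z
    tx=np.array([np.sin(a)*-1,np.cos(a)])
    out=[]
    for t in targets:
        d=np.array(t[:2])-[x,y]
        out.append(dict(x=round(float(d@tx)*1e3),y=round(float(d@ty)*1e3),z=round((z-t[2])*1e3),rz=round(w-t[3],1),hand=1))
    return out
def meas():
    s=get_state(); w,a,b,c=s['orientation']
    R=np.array([[1-2*(b*b+c*c),2*(a*b-w*c),2*(a*c+w*b)],[2*(a*b+w*c),1-2*(a*a+c*c),2*(b*c-w*a)],[2*(a*c-w*b),2*(b*c+w*a),1-2*(a*a+b*b)]])
    return (*s['tcp_pos'],np.degrees(np.arctan2(R[1,1],R[0,1]))),R
E
python3 - <<'E'
from plan import *
m,R=meas(); print(m); print(R.round(3))
th=np.radians(71); h=C+.06*np.array([np.cos(th),np.sin(th)]); tr=np.array([np.sin(th),-np.cos(th)])
s=h-tr*.040; print(h,s)
g=(*s,.231,161)
T=[tuple(np.array(m)+(np.array(g)-np.array(m))*k/12) for k in range(1,13)]
for r in rows(m,T): print(json.dumps(r))
E
```

```text
(np.float64(0.17149609960216114), np.float64(0.5488856981041322), np.float64(0.23133616219711067), np.float64(72.65221768736093))
[[-0.955  0.298  0.   ]
 [ 0.298  0.955  0.   ]
 [-0.     0.    -1.   ]]
[0.55453409 0.12893111] [0.51671335 0.14195384]
{"x": -38, "y": -24, "z": 0, "rz": -7.4, "hand": 1}
{"x": -75, "y": -48, "z": 0, "rz": -14.7, "hand": 1}
{"x": -113, "y": -71, "z": 0, "rz": -22.1, "hand": 1}
{"x": -150, "y": -95, "z": 0, "rz": -29.4, "hand": 1}
{"x": -188, "y": -119, "z": 0, "rz": -36.8, "hand": 1}
{"x": -225, "y": -143, "z": 0, "rz": -44.2, "hand": 1}
{"x": -263, "y": -167, "z": 0, "rz": -51.5, "hand": 1}
{"x": -301, "y": -190, "z": 0, "rz": -58.9, "hand": 1}
{"x": -338, "y": -214, "z": 0, "rz": -66.3, "hand": 1}
{"x": -376, "y": -238, "z": 0, "rz": -73.6, "hand": 1}
{"x": -413, "y": -262, "z": 0, "rz": -81.0, "hand": 1}
{"x": -451, "y": -285, "z": 0, "rz": -88.3, "hand": 1}
```

Request:
arm_command:
  motion:
    - {"x": -38,"y": -24,"z": 0,"rz": -7.4,"hand": 1}
    - {"x": -75,"y": -48,"z": 0,"rz": -14.7,"hand": 1}
    - {"x": -113,"y": -71,"z": 0,"rz": -22.1,"hand": 1}
    - {"x": -150,"y": -95,"z": 0,"rz": -29.4,"hand": 1}
    - {"x": -188,"y": -119,"z": 0,"rz": -36.8,"hand": 1}
    - {"x": -225,"y": -143,"z": 0,"rz": -44.2,"hand": 1}
    - {"x": -263,"y": -167,"z": 0,"rz": -51.5,"hand": 1}
    - {"x": -301,"y": -190,"z": 0,"rz": -58.9,"hand": 1}
    - {"x": -338,"y": -214,"z": 0,"rz": -66.3,"hand": 1}
    - {"x": -376,"y": -238,"z": 0,"rz": -73.6,"hand": 1}

```text
invalid input at $.motion[0]: expected keys x, y, z, rx, ry, rz, hand
```

```bash
python3 - <<'E'
from plan import *
m,R=meas(); print(m,get_state()['joint_pos'],get_state()['clock'],get_state()['finger_gap'])
c=(*(np.array([.1715,.5489])+np.array([-.9545,.298])*-.376+np.array([.298,.9545])*-.238),.2313,72.65+73.6)
print('cmd',c)
g=(.5167,.142,.231,161)
for r in rows(c,[g]): print(r)
E
```

```text
(np.float64(0.17149609960216114), np.float64(0.5488856981041322), np.float64(0.23133616219711067), np.float64(72.65221768736093)) [ 1.12840593e+00  3.13194755e-01  4.61243912e-02  1.30359590e+00
 -2.60935947e-05  1.43118185e+00] 1.2 0.08523137649759244
cmd (np.float64(0.459468), np.float64(0.2096810000000001), 0.2313, 146.25)
{'x': 24, 'y': -85, 'z': 0, 'rz': -14.8, 'hand': 1}
```

All keys are required, so I resend with them.

Request:
arm_command:
  motion:
    - {"x": -38,"y": -24,"z": 0,"rx": 0,"ry": 0,"rz": -7.4,"hand": 1}
    - {"x": -75,"y": -48,"z": 0,"rx": 0,"ry": 0,"rz": -14.7,"hand": 1}
    - {"x": -113,"y": -71,"z": 0,"rx": 0,"ry": 0,"rz": -22.1,"hand": 1}
    - {"x": -150,"y": -95,"z": 0,"rx": 0,"ry": 0,"rz": -29.4,"hand": 1}
    - {"x": -188,"y": -119,"z": 0,"rx": 0,"ry": 0,"rz": -36.8,"hand": 1}
    - {"x": -225,"y": -143,"z": 0,"rx": 0,"ry": 0,"rz": -44.2,"hand": 1}
    - {"x": -263,"y": -167,"z": 0,"rx": 0,"ry": 0,"rz": -51.5,"hand": 1}
    - {"x": -301,"y": -190,"z": 0,"rx": 0,"ry": 0,"rz": -58.9,"hand": 1}
    - {"x": -338,"y": -214,"z": 0,"rx": 0,"ry": 0,"rz": -66.3,"hand": 1}
    - {"x": -376,"y": -238,"z": 0,"rx": 0,"ry": 0,"rz": -73.6,"hand": 1}

```text
clock: 2.45
tcp_pos: [0.4602, 0.2084, 0.2315]
orientation: [0.0, -0.473, 0.881, 0.0]
wrist_force: [0.9, 0.3, -0.4]
finger_gap: -0.0
```

```bash
python3 - <<'E'
from plan import *
m,R=meas(); print(m,get_state()['joint_pos'],get_state()['clock'],get_state()['finger_gap'])
g=(.5167,.142,.231,161)
print(rows((.4595,.2097,.2313,146.25),[g]))
E
```

```text
(np.float64(0.46024541716152634), np.float64(0.20837934731246013), np.float64(0.23147694016093576), np.float64(146.49088035644888)) [ 2.66034424e-01  1.77514509e-01 -1.31019769e-01  1.26173232e+00
  1.56018940e-04 -7.19917452e-01] 2.45 -2.3923281003823137e-05
[{'x': 25, 'y': -85, 'z': 0, 'rz': -14.8, 'hand': 1}]
```

Request:
arm_command:
  motion:
    - {"x": 13,"y": -43,"z": 0,"rx": 0,"ry": 0,"rz": -7.4,"hand": 1}
    - {"x": 25,"y": -85,"z": 0,"rx": 0,"ry": 0,"rz": -14.8,"hand": 1}
    - {"x": 25,"y": -85,"z": 30,"rx": 0,"ry": 0,"rz": -14.8,"hand": 1}
    - {"x": 25,"y": -85,"z": 60,"rx": 0,"ry": 0,"rz": -14.8,"hand": 1}
    - {"x": 25,"y": -85,"z": 80,"rx": 0,"ry": 0,"rz": -14.8,"hand": 1}
    - {"x": 25,"y": -85,"z": 80,"rx": 0,"ry": 0,"rz": -14.8,"hand": 1}

```text
clock: 3.2
tcp_pos: [0.5149, 0.1413, 0.1498]
orientation: [-0.002, -0.581, 0.814, 0.001]
wrist_force: [-0.2, 0.1, 0.1]
finger_gap: 0.0
```

```bash
python3 - <<'E'
from plan import *
m,R=meas(); print(m)
p=cam('side','s1')
im=cv2.resize(cv2.imread('pics/s1.png')[180:360,180:420],None,fx=3,fy=3); cv2.imwrite('pics/s1c.png',im)
p=cam('top','t1')
im2=cv2.resize(cv2.imread('pics/t1.png')[180:360,160:400],None,fx=3,fy=3); cv2.imwrite('pics/t1c.png',im2)
E
```

```text
(np.float64(0.5148657289161168), np.float64(0.14134888866385245), np.float64(0.1497737919343891), np.float64(161.04446734577283))
```

View pics/s1c.png

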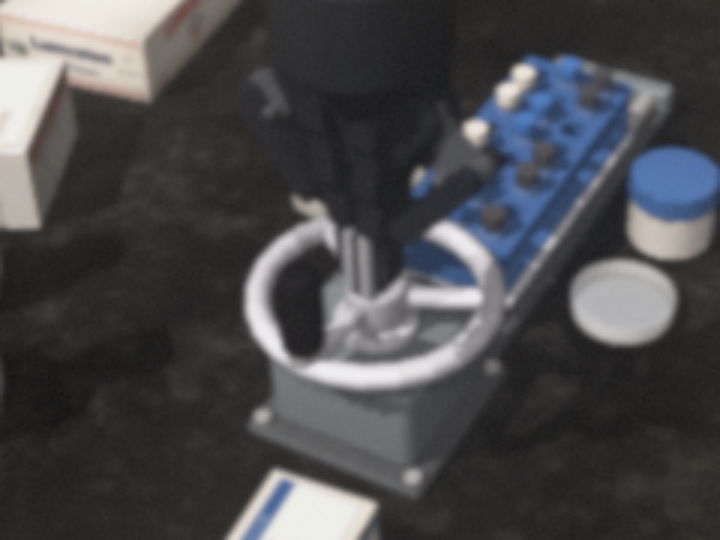

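View pics/t1c.png

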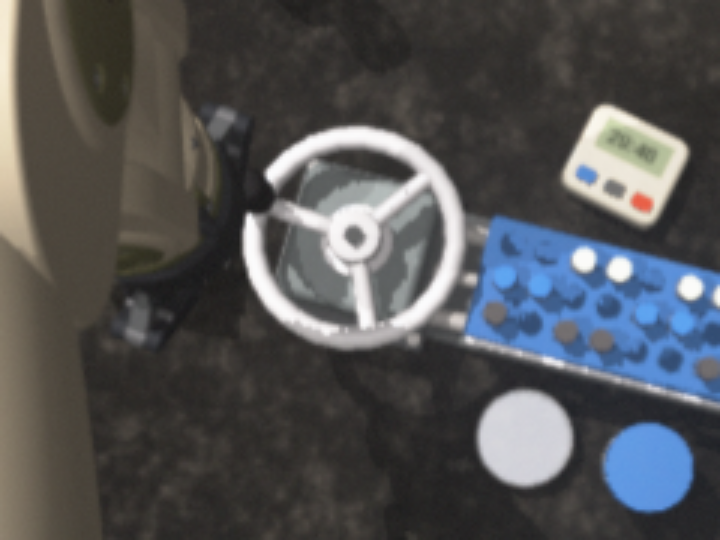

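The fingers are above and behind the handle, which is at (260,195) in the top crop, untouched. The finger linkage splays along tool y. I'll therefore push with the flat +x side of the shut fingers, which needs a -90° turn first.

Request:
arm_command:
  motion:
    - {"x": 0,"y": 0,"z": 0,"rx": 0,"ry": 0,"rz": -10,"hand": 1}
    - {"x": 0,"y": 0,"z": 0,"rx": 0,"ry": 0,"rz": -20,"hand": 1}
    - {"x": 0,"y": 0,"z": 0,"rx": 0,"ry": 0,"rz": -30,"hand": 1}
    - {"x": 0,"y": 0,"z": 0,"rx": 0,"ry": 0,"rz": -40,"hand": 1}
    - {"x": 0,"y": 0,"z": 0,"rx": 0,"ry": 0,"rz": -50,"hand": 1}
    - {"x": 0,"y": 0,"z": 0,"rx": 0,"ry": 0,"rz": -60,"hand": 1}
    - {"x": 0,"y": 0,"z": 0,"rx": 0,"ry": 0,"rz": -70,"hand": 1}
    - {"x": 0,"y": 0,"z": 0,"rx": 0,"ry": 0,"rz": -80,"hand": 1}
    - {"x": 0,"y": 0,"z": 0,"rx": 0,"ry": 0,"rz": -90,"hand": 1}
    - {"x": 0,"y": 0,"z": 20,"rx": 0,"ry": 0,"rz": -90,"hand": 1}

```text
clock: 4.55
tcp_pos: [0.5187, 0.142, 0.1342]
orientation: [-0.001, 0.986, -0.164, 0.003]
wrist_force: [0.7, -0.1, -0.3]
finger_gap: 0.0002
```

```bash
cat >> plan.py <<'E'
def tool(th,d=.0225,z=.104,th0=71.,tot=325.):
    """tool pose to have pushed handle to angle th (deg)"""
    g=th0-th; t=np.radians(th); h=C+.06*np.array([np.cos(t),np.sin(t)])
    yaw=251-g*tot/360.; n=np.radians(yaw+90)
    return (*(h-d*np.array([np.cos(n),np.sin(n)])),z,yaw)
def show(cur,T):
    for r in rows(cur,T):
        r.update(rx=0,ry=0); print(json.dumps({k:r[k] for k in ['x','y','z','rx','ry','rz','hand']}),end=', ')
    print()
E
python3 - <<'E'
from plan import *
m,R=meas(); s=get_state(); print(m,np.degrees(s['joint_pos']),s['clock'],s['wrist_force'])
cur=(.5167,.142,.1313,251)
a=tool(71,.036)
print(a,tool(71)); show(cur,[(*a[:2],.118,251),(*a[:2],.104,251)])
T=[tool(71-5*k) for k in range(0,8)]; show(cur,T)
E
```

```text
(np.float64(0.5187451734284992), np.float64(0.14200440507767167), np.float64(0.1342440857034693), np.float64(-108.85717512734068)) [ 6.75232912e+00  1.63741366e+01 -1.34965851e+01  5.97542027e+01
  5.06118665e-03 -1.54389990e+02] 4.55 [ 0.65647725 -0.11655506 -0.26051955]
(np.float64(0.5204954205458541), np.float64(0.14065156809641666), 0.104, 251.0) (np.float64(0.5332599213164448), np.float64(0.13625639801124503), 0.104, 251.0)
{"x": 4, "y": 0, "z": 13, "rx": 0, "ry": 0, "rz": 0, "hand": 1}, {"x": 4, "y": 0, "z": 27, "rx": 0, "ry": 0, "rz": 0, "hand": 1}, 
{"x": 18, "y": 0, "z": 27, "rx": 0, "ry": 0, "rz": 0.0, "hand": 1}, {"x": 23, "y": -2, "z": 27, "rx": 0, "ry": 0, "rz": 4.5, "hand": 1}, {"x": 28, "y": -3, "z": 27, "rx": 0, "ry": 0, "rz": 9.0, "hand": 1}, {"x": 34, "y": -3, "z": 27, "rx": 0, "ry": 0, "rz": 13.5, "hand": 1}, {"x": 39, "y": -3, "z": 27, "rx": 0, "ry": 0, "rz": 18.1, "hand": 1}, {"x": 45, "y": -3, "z": 27, "rx": 0, "ry": 0, "rz": 22.6, "hand": 1}, {"x": 50, "y": -2, "z": 27, "rx": 0, "ry": 0, "rz": 27.1, "hand": 1}, {"x": 55, "y": -1, "z": 27, "rx": 0, "ry": 0, "rz": 31.6, "hand": 1},
```

Request:
arm_command:
  motion:
    - {"x": 4,"y": 0,"z": 13,"rx": 0,"ry": 0,"rz": 0,"hand": 1}
    - {"x": 4,"y": 0,"z": 27,"rx": 0,"ry": 0,"rz": 0,"hand": 1}
    - {"x": 11,"y": 0,"z": 27,"rx": 0,"ry": 0,"rz": 0,"hand": 1}
    - {"x": 18,"y": 0,"z": 27,"rx": 0,"ry": 0,"rz": 0,"hand": 1}
    - {"x": 23,"y": -2,"z": 27,"rx": 0,"ry": 0,"rz": 4.5,"hand": 1}
    - {"x": 28,"y": -3,"z": 27,"rx": 0,"ry": 0,"rz": 9,"hand": 1}
    - {"x": 34,"y": -3,"z": 27,"rx": 0,"ry": 0,"rz": 13.5,"hand": 1}
    - {"x": 39,"y": -3,"z": 27,"rx": 0,"ry": 0,"rz": 18.1,"hand": 1}

```text
clock: 5.55
tcp_pos: [0.5543, 0.1327, 0.1047]
orientation: [-0.001, 0.948, -0.319, -0.001]
wrist_force: [-2.3, 2.6, -0.6]
finger_gap: -0.0004
```

```bash
python3 - <<'E'
from plan import *
m,R=meas(); s=get_state(); print(m,tool(51),s['clock'],s['wrist_force'])
p=cam('side','s2')
cv2.imwrite('pics/s2c.png',cv2.resize(cv2.imread('pics/s2.png')[180:360,180:420],None,fx=3,fy=3))
m=finder.masks_of(p,'handle_mid')
for x in m[:2]:
    P=deproj(p,x['region']); print(x['score'],x['at'],np.median(P,0))
E
```

```text
(np.float64(0.5542874839505971), np.float64(0.1326600435180637), np.float64(0.10465794934325592), np.float64(-127.16245317277212)) (np.float64(0.5548030624990834), np.float64(0.13238701286418297), 0.104, 232.94444444444446) 5.55 [-2.31718176  2.64648758 -0.64056467]
0.68 [266.5, 286.5] [0.57388615 0.13060967 0.10306641]
```

View pics/s2c.png

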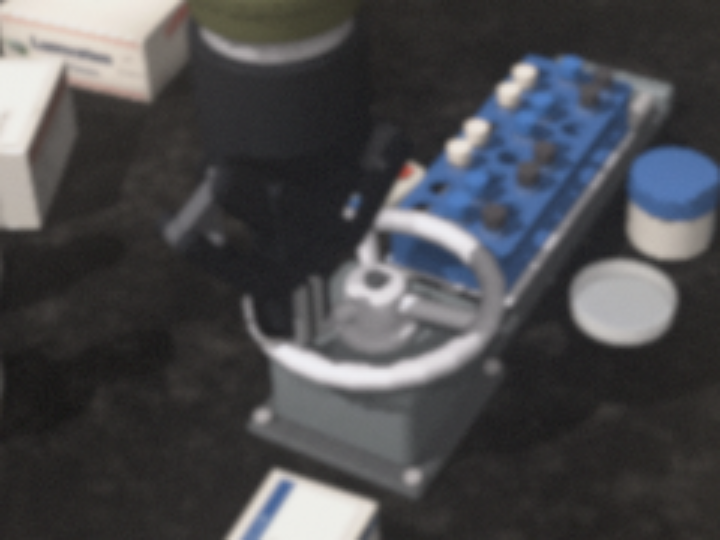

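Contact is made at about 3.5 N and the handle is moving, so I continue round.

```bash
cat >> plan.py <<'E'
def app(cur,r):
    a=np.radians(cur[3]); ty=np.array([np.cos(a),np.sin(a)]); tx=np.array([-np.sin(a),np.cos(a)])
    q=np.array(cur[:2])+tx*r['x']/1e3+ty*r['y']/1e3
    return (*q,cur[2]-r['z']/1e3,cur[3]-r['rz'])
E
python3 - <<'E'
from plan import *
cur=app((.5167,.142,.1313,251),dict(x=39,y=-3,z=27,rz=18.1)); print(cur)
for c in range(4):
    T=[tool(51-80*c-8*k) for k in range(1,11)]; print(c); show(cur,T)
    cur=app(cur,rows(cur,T)[-1]); print(cur)
E
```

```text
(np.float64(0.5545519289117449), np.float64(0.1321393977029688), 0.1043, 232.9)
0
{"x": 9, "y": -2, "z": 0, "rx": 0, "ry": 0, "rz": 7.2, "hand": 1}, {"x": 17, "y": -3, "z": 0, "rx": 0, "ry": 0, "rz": 14.4, "hand": 1}, {"x": 26, "y": -3, "z": 0, "rx": 0, "ry": 0, "rz": 21.6, "hand": 1}, {"x": 34, "y": -1, "z": 0, "rx": 0, "ry": 0, "rz": 28.8, "hand": 1}, {"x": 42, "y": 2, "z": 0, "rx": 0, "ry": 0, "rz": 36.1, "hand": 1}, {"x": 50, "y": 6, "z": 0, "rx": 0, "ry": 0, "rz": 43.3, "hand": 1}, {"x": 57, "y": 10, "z": 0, "rx": 0, "ry": 0, "rz": 50.5, "hand": 1}, {"x": 63, "y": 16, "z": 0, "rx": 0, "ry": 0, "rz": 57.7, "hand": 1}, {"x": 69, "y": 23, "z": 0, "rx": 0, "ry": 0, "rz": 65.0, "hand": 1}, {"x": 73, "y": 30, "z": 0, "rx": 0, "ry": 0, "rz": 72.2, "hand": 1}, 
(np.float64(0.594679316083628), np.float64(0.06417769673280634), 0.1043, 160.7)
1
{"x": 8, "y": -1, "z": 0, "rx": 0, "ry": 0, "rz": 7.2, "hand": 1}, {"x": 16, "y": -1, "z": 0, "rx": 0, "ry": 0, "rz": 14.4, "hand": 1}, {"x": 25, "y": 1, "z": 0, "rx": 0, "ry": 0, "rz": 21.6, "hand": 1}, {"x": 32, "y": 3, "z": 0, "rx": 0, "ry": 0, "
[... 1391 characters left out ...]
y": 3, "z": 0, "rx": 0, "ry": 0, "rz": 14.5, "hand": 1}, {"x": 22, "y": 7, "z": 0, "rx": 0, "ry": 0, "rz": 21.7, "hand": 1}, {"x": 28, "y": 11, "z": 0, "rx": 0, "ry": 0, "rz": 28.9, "hand": 1}, {"x": 34, "y": 16, "z": 0, "rx": 0, "ry": 0, "rz": 36.1, "hand": 1}, {"x": 39, "y": 21, "z": 0, "rx": 0, "ry": 0, "rz": 43.4, "hand": 1}, {"x": 42, "y": 28, "z": 0, "rx": 0, "ry": 0, "rz": 50.6, "hand": 1}, {"x": 45, "y": 34, "z": 0, "rx": 0, "ry": 0, "rz": 57.8, "hand": 1}, {"x": 47, "y": 41, "z": 0, "rx": 0, "ry": 0, "rz": 65.0, "hand": 1}, {"x": 48, "y": 48, "z": 0, "rx": 0, "ry": 0, "rz": 72.2, "hand": 1}, 
(np.float64(0.515019038588932), np.float64(0.1190796744807902), 0.1043, -55.90000000000002)
```

Request:
arm_command:
  motion:
    - {"x": 9,"y": -2,"z": 0,"rx": 0,"ry": 0,"rz": 7.2,"hand": 1}
    - {"x": 17,"y": -3,"z": 0,"rx": 0,"ry": 0,"rz": 14.4,"hand": 1}
    - {"x": 26,"y": -3,"z": 0,"rx": 0,"ry": 0,"rz": 21.6,"hand": 1}
    - {"x": 34,"y": -1,"z": 0,"rx": 0,"ry": 0,"rz": 28.8,"hand": 1}
    - {"x": 42,"y": 2,"z": 0,"rx": 0,"ry": 0,"rz": 36.1,"hand": 1}
    - {"x": 50,"y": 6,"z": 0,"rx": 0,"ry": 0,"rz": 43.3,"hand": 1}
    - {"x": 57,"y": 10,"z": 0,"rx": 0,"ry": 0,"rz": 50.5,"hand": 1}
    - {"x": 63,"y": 16,"z": 0,"rx": 0,"ry": 0,"rz": 57.7,"hand": 1}
    - {"x": 69,"y": 23,"z": 0,"rx": 0,"ry": 0,"rz": 65.0,"hand": 1}
    - {"x": 73,"y": 30,"z": 0,"rx": 0,"ry": 0,"rz": 72.2,"hand": 1}

```text
clock: 6.9
tcp_pos: [0.596, 0.064, 0.1049]
orientation: [0.002, -0.578, 0.816, -0.0]
wrist_force: [2.7, 4.1, -1.1]
finger_gap: -0.0002
```

```bash
python3 - <<'E'
from plan import *
m,R=meas(); s=get_state(); print(m,tool(-29),s['clock'],s['wrist_force'],np.degrees(s['joint_pos'][[0,5]]))
for n in ('side','top'):
    p=cam(n,n+'3')
    for x in finder.masks_of(p,'handle_mid')[:1]:
        P=deproj(p,x['region']); P=P[P[:,2]>.09];print(n,x['score'],x['at'],np.median(P,0), np.degrees(np.arctan2(*(np.median(P,0)[:2]-C)[::-1])))
a=cv2.imread('pics/side3.png')[180:380,180:430];b=cv2.imread('pics/top3.png')[180:380,180:430]
cv2.imwrite('pics/c3.png',cv2.resize(np.hstack([a,b]),(800,320)))
E
```

```text
(np.float64(0.5959905243375048), np.float64(0.06397478350240537), np.float64(0.10492140508746801), np.float64(160.63119209296198)) (np.float64(0.5949055194882378), np.float64(0.06434982688074689), 0.104, 160.72222222222223) 6.9 [ 2.71388502  4.13927226 -1.08162305] [ -1.57705499 -72.20830061]
side 0.52 [277.7, 250.5] [0.58097783 0.05171066 0.10744507] -24.01943554951122
top 0.46 [300.3, 226.2] [0.58198684 0.03363902 0.13102303] -39.37491321119503
```

View pics/c3.png

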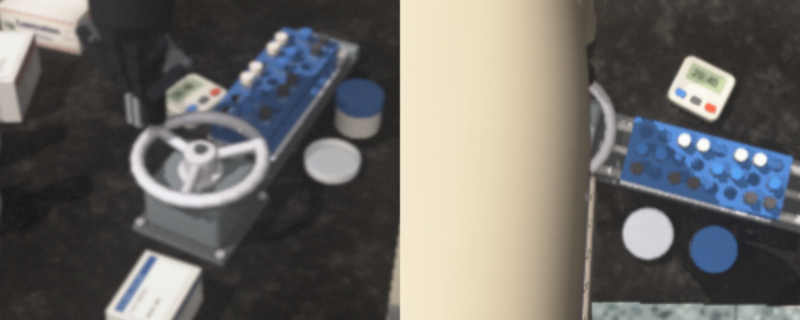

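Contact is held at about 5 N, pushing along the expected direction. The handle is partly hidden behind the fingers, and the bystanders are unmoved.

Request:
arm_command:
  motion:
    - {"x": 8,"y": -1,"z": 0,"rx": 0,"ry": 0,"rz": 7.2,"hand": 1}
    - {"x": 16,"y": -1,"z": 0,"rx": 0,"ry": 0,"rz": 14.4,"hand": 1}
    - {"x": 25,"y": 1,"z": 0,"rx": 0,"ry": 0,"rz": 21.6,"hand": 1}
    - {"x": 32,"y": 3,"z": 0,"rx": 0,"ry": 0,"rz": 28.9,"hand": 1}
    - {"x": 40,"y": 7,"z": 0,"rx": 0,"ry": 0,"rz": 36.1,"hand": 1}
    - {"x": 46,"y": 11,"z": 0,"rx": 0,"ry": 0,"rz": 43.3,"hand": 1}
    - {"x": 53,"y": 17,"z": 0,"rx": 0,"ry": 0,"rz": 50.5,"hand": 1}
    - {"x": 58,"y": 23,"z": 0,"rx": 0,"ry": 0,"rz": 57.8,"hand": 1}
    - {"x": 62,"y": 30,"z": 0,"rx": 0,"ry": 0,"rz": 65.0,"hand": 1}
    - {"x": 65,"y": 37,"z": 0,"rx": 0,"ry": 0,"rz": 72.2,"hand": 1}

```text
clock: 8.35
tcp_pos: [0.5394, 0.0138, 0.1049]
orientation: [0.002, 0.014, 1.0, -0.001]
wrist_force: [3.5, -1.7, -1.6]
finger_gap: 0.0
```

```bash
python3 - <<'E'
from plan import *
m,R=meas(); s=get_state(); print(m,tool(-109),s['clock'],s['wrist_force'],np.degrees(s['joint_pos'][[0,5]]))
for n in ('side',):
    p=cam(n,n+'4')
    for x in finder.masks_of(p,'handle_mid')[:1]:
        P=deproj(p,x['region']); P=P[P[:,2]>.09];print(n,x['score'],x['at'],np.median(P,0), np.degrees(np.arctan2(*(np.median(P,0)[:2]-C)[::-1])))
a=cv2.imread('pics/side4.png')[180:380,180:430]
cv2.imwrite('pics/c4.png',cv2.resize(a,(750,600)))
E
```

```text
(np.float64(0.5393948198507028), np.float64(0.013815487219927506), np.float64(0.10494967190443574), np.float64(88.44869835028129)) (np.float64(0.5379582005445207), np.float64(0.014879904127113843), 0.104, 88.5) 8.35 [ 3.48231826 -1.72084987 -1.61241295] [-7.00834594 -5.45738808]
side 0.77 [327.1, 237.7] [0.51538921 0.02351656 0.12125885] -111.94069330875193
```

View pics/c4.png

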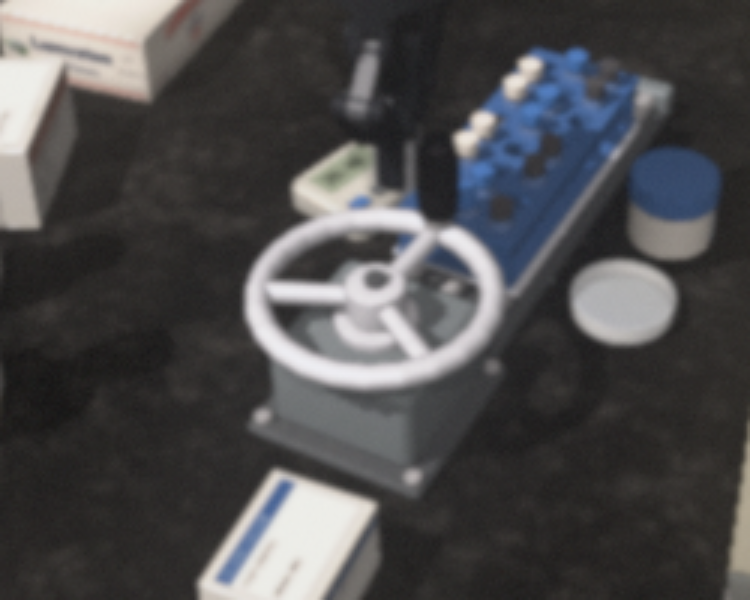

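The handle stands at (437,180) in the crop, right ahead of the fingers at -111° (planned -109°). I continue.

Request:
arm_command:
  motion:
    - {"x": 8,"y": 0,"z": 0,"rx": 0,"ry": 0,"rz": 7.2,"hand": 1}
    - {"x": 16,"y": 1,"z": 0,"rx": 0,"ry": 0,"rz": 14.4,"hand": 1}
    - {"x": 24,"y": 4,"z": 0,"rx": 0,"ry": 0,"rz": 21.7,"hand": 1}
    - {"x": 31,"y": 7,"z": 0,"rx": 0,"ry": 0,"rz": 28.9,"hand": 1}
    - {"x": 37,"y": 12,"z": 0,"rx": 0,"ry": 0,"rz": 36.1,"hand": 1}
    - {"x": 43,"y": 17,"z": 0,"rx": 0,"ry": 0,"rz": 43.3,"hand": 1}
    - {"x": 48,"y": 23,"z": 0,"rx": 0,"ry": 0,"rz": 50.6,"hand": 1}
    - {"x": 52,"y": 29,"z": 0,"rx": 0,"ry": 0,"rz": 57.8,"hand": 1}
    - {"x": 55,"y": 36,"z": 0,"rx": 0,"ry": 0,"rz": 65.0,"hand": 1}
    - {"x": 57,"y": 43,"z": 0,"rx": 0,"ry": 0,"rz": 72.2,"hand": 1}

```text
clock: 9.7
tcp_pos: [0.4816, 0.0584, 0.1046]
orientation: [0.0, 0.599, 0.8, -0.001]
wrist_force: [-1.1, -3.7, 1.2]
finger_gap: -0.0001
```

```bash
python3 - <<'E'
from plan import *
m,R=meas(); s=get_state(); print(m,tool(-189),s['clock'],s['wrist_force'],np.degrees(s['joint_pos'][[0,5]]))
for n in ('side',):
    p=cam(n,n+'5')
    for x in finder.masks_of(p,'handle_mid')[:1]:
        P=deproj(p,x['region']); P=P[P[:,2]>.09];print(n,x['score'],x['at'],np.median(P,0), np.degrees(np.arctan2(*(np.median(P,0)[:2]-C)[::-1])))
a=cv2.imread('pics/side5.png')[180:380,180:430]
cv2.imwrite('pics/c5.png',cv2.resize(a,(750,600)))
E
```

```text
(np.float64(0.4815876648289713), np.float64(0.05842595768207194), np.float64(0.10457234238801046), np.float64(16.34177270090281)) (np.float64(0.4820453241589804), np.float64(0.05998800117824456), 0.104, 16.27777777777777) 9.7 [-1.06826362 -3.70084079  1.22216665] [-2.49008548 71.16810672]
side 0.74 [338.8, 269.4] [0.47423197 0.08925018 0.12258242] 164.32704052293352
```

View pics/c5.png

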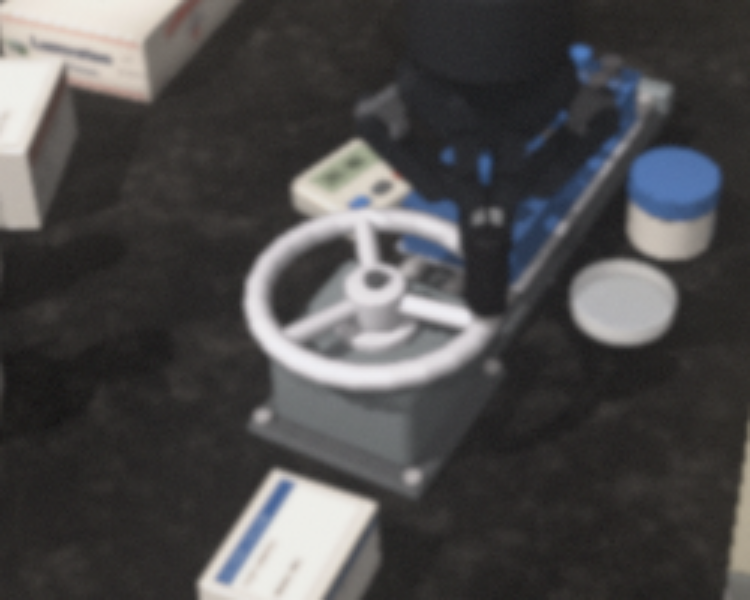

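Request:
arm_command:
  motion:
    - {"x": 8,"y": 1,"z": 0,"rx": 0,"ry": 0,"rz": 7.2,"hand": 1}
    - {"x": 15,"y": 3,"z": 0,"rx": 0,"ry": 0,"rz": 14.5,"hand": 1}
    - {"x": 22,"y": 7,"z": 0,"rx": 0,"ry": 0,"rz": 21.7,"hand": 1}
    - {"x": 28,"y": 11,"z": 0,"rx": 0,"ry": 0,"rz": 28.9,"hand": 1}
    - {"x": 34,"y": 16,"z": 0,"rx": 0,"ry": 0,"rz": 36.1,"hand": 1}
    - {"x": 39,"y": 21,"z": 0,"rx": 0,"ry": 0,"rz": 43.4,"hand": 1}
    - {"x": 42,"y": 28,"z": 0,"rx": 0,"ry": 0,"rz": 50.6,"hand": 1}
    - {"x": 45,"y": 34,"z": 0,"rx": 0,"ry": 0,"rz": 57.8,"hand": 1}
    - {"x": 46,"y": 38,"z": 0,"rx": 0,"ry": 0,"rz": 61.5,"hand": 1}
    - {"x": 46,"y": 38,"z": 0,"rx": 0,"ry": 0,"rz": 61.5,"hand": 1}

```text
clock: 11.05
tcp_pos: [0.5047, 0.1141, 0.1038]
orientation: [-0.001, 0.923, 0.384, -0.001]
wrist_force: [-1.5, -0.3, 0.5]
finger_gap: -0.0002
```

```bash
cat > hf.py <<'E'
from plan import *
from scipy.optimize import least_squares
def meas_handle(n,save):
    p=cam(n,save)
    ms=finder.masks_of(p,'handle_mid')
    if not ms: print(n,'none'); return
    x=ms[0]
    P=deproj(p,x['region']); h=P[(P[:,2]>.103)&(P[:,2]<.129)]
    R,t=RT(p); o=(-R.T@t)[:2]
    c=np.median(h,0)[:2]; d=c-o; c0=c+.008*d/np.linalg.norm(d)
    g=least_squares(lambda c: np.hypot(h[:,0]-c[0],h[:,1]-c[1])-.0115,c0,loss='soft_l1',f_scale=.002)
    print(n,round(x['score'],2),np.round(x['at'],1),'fit',g.x.round(4),len(h),'r',np.hypot(*(g.x-C)).round(4),'ang',np.degrees(np.arctan2(*(g.x-C)[::-1])).round(1))
    return p
E
python3 - <<'E'
from hf import *
m,R=meas(); s=get_state(); print(m,s['clock'],s['wrist_force'],np.degrees(s['joint_pos'][[0,5]]))
meas_handle('side','side6')
cur=app((.48242,.05954,.1043,16.3),dict(x=46,y=38,z=0,rz=61.5)); print(cur)
T=[tool(a) for a in (-257,-261,-265,-269,-273,-277,-281,-285,-289)]; show(cur,T); print(T)
a=cv2.imread('pics/side6.png')[180:380,180:430]
cv2.imwrite('pics/c6.png',cv2.resize(a,(750,600)))
E
```

```text
(np.float64(0.5046510869760515), np.float64(0.11409327131514699), np.float64(0.10381566403610656), np.float64(-44.858079144889665)) 11.05 [-1.51840142 -0.28246929  0.45745921] [  3.82991726 138.68790273]
side 0.58 [299.1 287. ] fit [0.5207 0.1307] 227 r 0.0602 ang 103.7
(np.float64(0.5059819324847009), np.float64(0.11435637836984855), 0.1043, -45.2)
{"x": 0, "y": -1, "z": 0, "rx": 0, "ry": 0, "rz": -0.1, "hand": 1}, {"x": 4, "y": 0, "z": 0, "rx": 0, "ry": 0, "rz": 3.5, "hand": 1}, {"x": 7, "y": 1, "z": 0, "rx": 0, "ry": 0, "rz": 7.1, "hand": 1}, {"x": 10, "y": 3, "z": 0, "rx": 0, "ry": 0, "rz": 10.7, "hand": 1}, {"x": 14, "y": 4, "z": 0, "rx": 0, "ry": 0, "rz": 14.4, "hand": 1}, {"x": 17, "y": 6, "z": 0, "rx": 0, "ry": 0, "rz": 18.0, "hand": 1}, {"x": 20, "y": 8, "z": 0, "rx": 0, "ry": 0, "rz": 21.6, "hand": 1}, {"x": 22, "y": 11, "z": 0, "rx": 0, "ry": 0, "rz": 25.2, "hand": 1}, {"x": 25, "y": 13, "z": 0, "rx": 0, "ry": 0, "rz": 28.8, "hand": 1}, 
[(np.float64(0.5055622107445186), np.float64(0.11478318456106221), 0.104, -45.111111111111086), (np.float64(0.5087047307641929), np.float64(0.11661782003969705), 0.104, -48.72222222222223), (np.float64(0.5119601240863423), np.float64(0.11822268290108873), 0.104, -52.333333333333314), (np.float64(0.5153117186947367), np.float64(0.11959094050462542), 0.104, -55.94444444444446), (np.float64(0.5187424376104306), np.float64(0.12071696211616882), 0.104, -59.55555555555554), (np.float64(0.5222348850607241), np.float64(0.12159634222939916), 0.104, -63.166666666666686), (np.float64(0.525771433936426), np.float64(0.12222591773896918), 0.104, -66.77777777777777), (np.float64(0.5293343141005866), np.float64(0.12260377889883838), 0.104, -70.38888888888891), (np.float64(0.5329057011088173), np.float64(0.12272927403007654), 0.104, -74.0)]
```

View pics/c6.png

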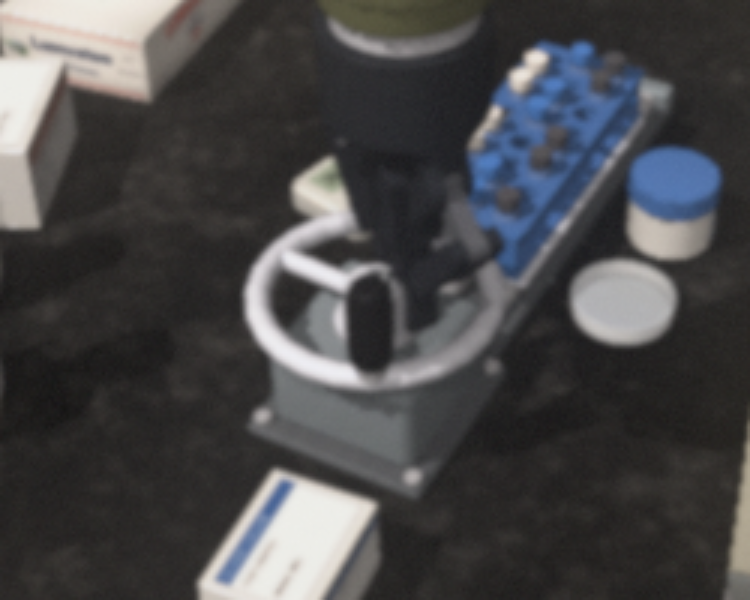

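The handle is at (370,325) in the crop, about 104° as planned, with r = 60 mm. I push to just short of the end and measure.

Request:
arm_command:
  motion:
    - {"x": 4,"y": 0,"z": 0,"rx": 0,"ry": 0,"rz": 3.5,"hand": 1}
    - {"x": 7,"y": 1,"z": 0,"rx": 0,"ry": 0,"rz": 7.1,"hand": 1}
    - {"x": 10,"y": 3,"z": 0,"rx": 0,"ry": 0,"rz": 10.7,"hand": 1}
    - {"x": 14,"y": 4,"z": 0,"rx": 0,"ry": 0,"rz": 14.4,"hand": 1}
    - {"x": 17,"y": 6,"z": 0,"rx": 0,"ry": 0,"rz": 18.0,"hand": 1}
    - {"x": 20,"y": 8,"z": 0,"rx": 0,"ry": 0,"rz": 21.6,"hand": 1}
    - {"x": 22,"y": 11,"z": 0,"rx": 0,"ry": 0,"rz": 25.2,"hand": 1}
    - {"x": 22,"y": 11,"z": 0,"rx": 0,"ry": 0,"rz": 25.2,"hand": 1}
    - {"x": 22,"y": 11,"z": 0,"rx": 0,"ry": 0,"rz": 25.2,"hand": 1}

```text
clock: 12.28
tcp_pos: [0.5284, 0.1216, 0.1041]
orientation: [-0.0, 0.985, 0.172, -0.0]
wrist_force: [-1.9, -0.1, -0.7]
finger_gap: -0.0001
```

```bash
python3 - <<'E'
from hf import *
m,R=meas(); s=get_state(); print(m,s['clock'],s['wrist_force'],np.degrees(s['joint_pos'][[0,5]]))
meas_handle('side','side7')
a=cv2.imread('pics/side7.png')[180:380,180:430];b=cv2.imread('pics/side0.png')[180:380,180:430]
cv2.imwrite('pics/c7.png',cv2.resize(np.hstack([a,b]),(800,320)))
E
```

```text
(np.float64(0.5284197169591897), np.float64(0.12162472319588861), np.float64(0.10405938006972482), np.float64(-70.22888966859644)) 12.275 [-1.8950461  -0.07281439 -0.72247788] [  4.47333873 164.70222005]
side 0.61 [282.9 284.8] fit [0.5494 0.1309] 216 r 0.0605 ang 76.2
```

View pics/c7.png

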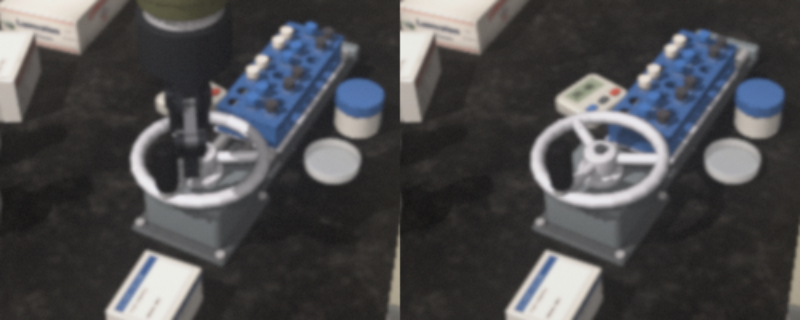

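Handle at about 76° against 70.5° at the start with the same method, so about 6 mm remains. I push that, back off and lift.

Request:
arm_command:
  motion:
    - {"x": 3,"y": 2,"z": 0,"rx": 0,"ry": 0,"rz": 0,"hand": 1}
    - {"x": 5,"y": 3,"z": 0,"rx": 0,"ry": 0,"rz": 0,"hand": 1}
    - {"x": 5,"y": 3,"z": 0,"rx": 0,"ry": 0,"rz": 0,"hand": 1}
    - {"x": 5,"y": 3,"z": 0,"rx": 0,"ry": 0,"rz": 0,"hand": 1}
    - {"x": -3,"y": 3,"z": 0,"rx": 0,"ry": 0,"rz": 0,"hand": 1}
    - {"x": -15,"y": 0,"z": 0,"rx": 0,"ry": 0,"rz": 0,"hand": 1}
    - {"x": -15,"y": 0,"z": -20,"rx": 0,"ry": 0,"rz": 0,"hand": 1}
    - {"x": -15,"y": 0,"z": -60,"rx": 0,"ry": 0,"rz": 0,"hand": 1}
    - {"x": -40,"y": 0,"z": -110,"rx": 0,"ry": 0,"rz": 0,"hand": 1}
    - {"x": -80,"y": 0,"z": -140,"rx": 0,"ry": 0,"rz": 0,"hand": 1}

```text
clock: 13.62
tcp_pos: [0.4541, 0.0946, 0.247]
orientation: [0.0, 0.985, 0.171, 0.002]
wrist_force: [-0.3, -0.4, 0.4]
finger_gap: -0.0002
```

Request:
arm_command:
  motion:
    - {"x": -40,"y": 0,"z": 0,"rx": 0,"ry": 0,"rz": 0,"hand": 1}
    - {"x": -60,"y": 0,"z": 0,"rx": 0,"ry": 0,"rz": 0,"hand": 1}
    - {"x": -60,"y": 0,"z": 0,"rx": 0,"ry": 0,"rz": 0,"hand": 1}

```text
clock: 14.0
tcp_pos: [0.3958, 0.0743, 0.245]
orientation: [0.0, 0.985, 0.17, 0.001]
wrist_force: [0.8, 0.3, 1.0]
finger_gap: 0.0001
```

```bash
python3 - <<'E'
from hf import *
m,R=meas(); s=get_state(); print(m,s['clock'],s['wrist_force'])
p=meas_handle('side','side8')
for q in ['tub_caps','dish_2','timer','filters_c']:
    x=finder.masks_of(p,q)[0]; print(q,np.round(x['at']),np.median(deproj(p,x['region']),0).round(3))
meas_handle('top','top8')
a=cv2.imread('pics/side8.png')[180:380,180:430];b=cv2.imread('pics/side0.png')[180:380,180:430]
c=cv2.imread('pics/top8.png')[180:380,180:430];d=cv2.imread('pics/top0.png')[180:380,180:430]
cv2.imwrite('pics/c8.png',cv2.resize(np.vstack([np.hstack([a,b]),np.hstack([c,d])]),(750,600)))
E
```

```text
(np.float64(0.3958209855257934), np.float64(0.07431921689450484), np.float64(0.24495798106971875), np.float64(-70.39354702200521)) 14.0 [0.781257   0.25551594 0.975802  ]
side 0.66 [278.6 281.7] fit [0.5564 0.129 ] 220 r 0.0607 ang 69.4
tub_caps [403. 245.] [ 0.404 -0.089  0.043]
dish_2 [385. 276.] [ 0.421 -0.025  0.014]
timer [300. 238.] [ 0.598 -0.088  0.018]
filters_c [277. 370.] [0.533 0.225 0.044]
top 0.52 [243.  238.3] fit [0.5545 0.1281] 47 r 0.0592 ang 70.8
```

View pics/c8.png

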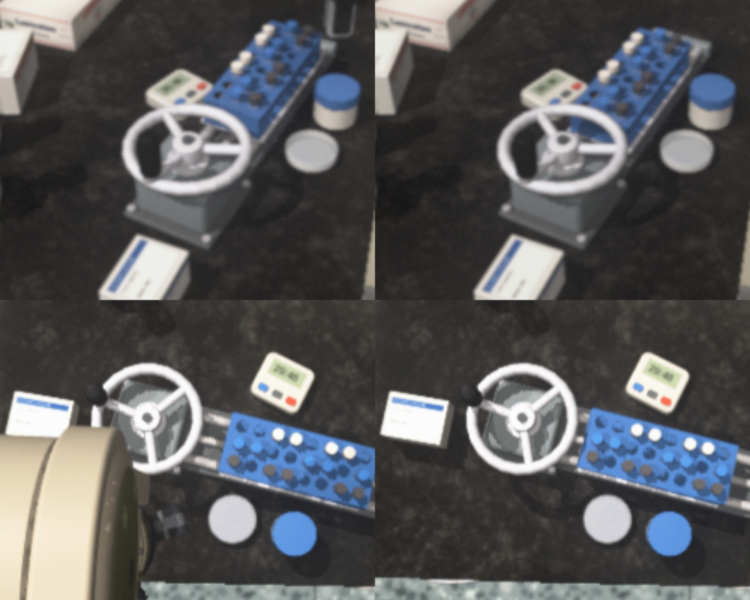

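The before and after views match, with the handle at (97,395) against (472,395) in the panels, about 1–2 mm apart. The rack has moved away from the gearbox, the bystanders are unmoved and the hand is clear.

```bash
python3 -c "
from workcell import hand_in; print(hand_in())"
```

```text
the job is handed in; nothing more can be done
None
```

I pushed the handle clockwise through one full turn with the side of the shut fingers, then took the hand away and handed the job in at about 14 s. No verdict was reported.

- **Handle:** after backing off it measured 69.4° in the side view and 70.8° in the top view, against about 70.5–71° at the start. That is roughly 1–2 mm off, within the 12 mm allowed.
- **Rack and bystanders:** the pictures show the rack has moved away from the gearbox. In the side view the tub, dish, timer and carton are within about 2 mm of where they stood.
- **Forces:** the wrist force read about 5 N or less at every check while pushing. It was only read at the end of each move, so I have no reading between those.
- **What disagreed:** the two cameras differed by about 2 mm on the handle's place. While the arm hid the handle at a quarter turn, the handle fix from both cameras was poor, so I relied on the wrist force there.

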